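Find and flag the loose clamp knob on the shaker

ROBOT

A 7-joint arm with a two-finger parallel gripper is mounted at the origin on the work surface. World frame = base frame: x ahead of the robot, y to its left, z up, the work surface at z = 0. Lengths are in m, angles in rad, forces in N, time in s.
With the tool pointing down it reaches from about 0.4 to 0.875 m from the base axis. Payload 19.3 kg.
Tool frame: the origin (TCP) lies at the very end of the fingers, on their centre line; the grasp point (between the pads) lies 19 mm behind it; z points along the fingers, y is the line along which they close (so a half turn about z gives the same grasp; the last joint's range is limited). The gripper opens to 85 mm and grips with 20 to 120 N. Pads are 22 mm wide; open, the fingers measure 114 mm over their backs; the gripper's body (76 mm by 85 mm) begins 54 mm behind the grasp point. The pads swing forward as they close: fully open they stand 13 mm farther back than shut.
Start: joints at [1.193, 0.521, -0.036, 1.599, 0.021, 1.021, -0.113], TCP at [0.189, -0.596, 0.231] pointing down, gripper open.
Joint ranges: [-2.91, 2.91], [-0.3, 2.13], [-1.5, 1.42], [0.17, 2.43], [-1.26, 4.41], [0.16, 1.93], [-2.52, 2.52]. Speed limits (rad/s): [1.89, 1.89, 2.39, 2.39, 3.01, 3.01, 3.01].

INTERFACE

Orientations are given as [roll, pitch, yaw] about the fixed x, y, z axes, in that order (R = Rz(yaw) Ry(pitch) Rx(roll)).
In Python, from workcell import bot gives the robot as it stands. The module is installed in compiled form; this text tells all that it offers.
- The arm moves only by the tool apply_moves, never from a script. Its arguments are lists of equal length, an entry for each row: "claw": the finger opening in m, from 0 to 0.0854; "xyz": the shift along the tool's x, y, z in m, a list of three; "twist": the turn, a rotation vector about the tool's x, y, z in rad, a list of three. A call has 1 to 20 rows; each row shifts and turns the commanded pose from where the row before left it, along the tool's axes as they then stand; what a row does not reach is not made up. A row lasts 1/10 s, in which the tool goes at most 50 mm and 8.59 degrees, less where a joint would pass 70% of its speed; a pose out of reach is approached as far as the arm can. A call with a gripper value outside its range is refused whole. The fingers move at their own pace and stop on an object; "force" is the grip in N (left out, the last holds). Time passes only in rows, so rows that do not move let the fingers close. It gives the time, the measured TCP pose, the force, the opening and the grip force at its end, in the units of the state.
- bot.observe(): the state, without advancing time (a new reading comes with each control period).
- bot.grab_frame(name): name is "scene" or "top" or "wrist"; returns a dict with "img" (384x512x3 uint8, red, green, blue), "vfov" (degrees; the focal length in pixels is half the picture's height over the tangent of half this angle, whatever the lens; pixels are square), "cx", "cy" (the principal point, pixels), "view" (4x4, takes a point from world to camera coordinates). Camera axes: x right, y up, looking along -z (the intrinsics and any distortion apply to the point x, -y, -z); pixel columns grow to the right and rows downward; lengths in m; the calibration is good to about 2 mm. A picture is of the moment at which its call begins. There is no depth.
- bot.job_done(): hands the job in; it is judged then, once.
Trained networks look in the newest picture that a camera, given by its name, has taken for a name from the list of things; names that differ only in an ending like _2 or _b are one class to them, and where a whole thing is asked for, a point or a joint stands for the part that bears it (a point fixed in the world has none). Each returns a list of dicts, best first, with "score" (0 to 1); they miss things now and then, are a little off and sometimes report something else, mostly with a low value. They report only what shows in the picture. A call takes as long as a camera call.
- bot.find_in(camera, query): "position" ([x, y, z] in m, in world coordinates, good to about 4 mm: the middle of the surface that is visible of it).
The state is a dict: "clock": time; "qpos": joint angles; "qd": joint speeds; "joint_efforts": joint torques, N m; "position": TCP position; "tool_rot": TCP orientation; "force": force on the tool from outside, world axes, zero at the start; "moment": the same for the moment, N m; "grip_width": finger opening in m; "finger_force": force on a finger pad.
Only numpy, scipy, OpenCV 4.12 (cv2) and the standard library are available. Lean on these libraries where they do the work, as an engineer would, in place of code of your own. Each camera call takes 0.05 s, during which the arm holds its last target. There are 200 camera calls.

TASK

One of the three clamp knobs on the shaker has worked loose. Try the knobs clockwise by feel, without shifting the sound ones (a sound knob must not turn more than 3 degrees), until you find the one that gives way easily, and turn that one clockwise by 20 degrees or more to be sure. Then swing the flag lever of that clamp fully over to its other side, leave the other two flags as they are, and disturb nothing else.

Things in the scene. Friction and masses are not known exactly. Their poses are not given: they have to be found in the camera images.
- shaker: orbital shaker, white housing with an aluminium platform 310 x 440 mm whose top is 85 mm above the bench; fixed. Origin on the bench right below the middle clamp knob; its x axis points away from the robot's side, from the tray side (-x) to the flag side (+x); y runs along the row of three knobs; z up. At -x lies a steel tray 12 mm deep
- knob_place_1 (a point): centre (half-way up, 138 mm above the bench) of the knurled black clamp knob at place 1, 130 mm to +y of the middle one (shaker axes). Upright round knob, 32 mm diameter, 30 mm high, underside 38 mm and top 68 mm above the platform; its steel claw below reaches 24 mm above the platform. It turns about its vertical axis and stays at its height; any grasp yaw will do. Site axes are the shaker's
- flag_place_1 (a point): pivot (95 mm above the bench) of the flag lever of place 1, 85 mm to +x of its knob. A stem with a black block 14 mm (x) x 14 mm (y) x 24 mm, the block's middle 38 mm and its end 50 mm from the pivot. The pivot axis is the shaker's x axis; the lever rests leaning about 0.35 rad to the shaker's +y side (flag off) and swings over, past upright, to a stop 0.35 rad to the -y side (flag on). It stays where it is left; about 1 to 2 N at the block moves it
- knob_place_2 (a point): centre (half-way up, 138 mm above the bench) of the knurled black clamp knob at place 2, the middle one (shaker axes). Upright round knob, 32 mm diameter, 30 mm high, underside 38 mm and top 68 mm above the platform; its steel claw below reaches 24 mm above the platform. It turns about its vertical axis and stays at its height; any grasp yaw will do. Site axes are the shaker's
- flag_place_2 (a point): pivot (95 mm above the bench) of the flag lever of place 2, 85 mm to +x of its knob. A stem with a black block 14 mm (x) x 14 mm (y) x 24 mm, the block's middle 38 mm and its end 50 mm from the pivot. The pivot axis is the shaker's x axis; the lever rests leaning about 0.35 rad to the shaker's +y side (flag off) and swings over, past upright, to a stop 0.35 rad to the -y side (flag on). It stays where it is left; about 1 to 2 N at the block moves it
- knob_place_3 (a point): centre (half-way up, 138 mm above the bench) of the knurled black clamp knob at place 3, 130 mm to -y of the middle one (shaker axes). Upright round knob, 32 mm diameter, 30 mm high, underside 38 mm and top 68 mm above the platform; its steel claw below reaches 24 mm above the platform. It turns about its vertical axis and stays at its height; any grasp yaw will do. Site axes are the shaker's
- flag_place_3 (a point): pivot (95 mm above the bench) of the flag lever of place 3, 85 mm to +x of its knob. A stem with a black block 14 mm (x) x 14 mm (y) x 24 mm, the block's middle 38 mm and its end 50 mm from the pivot. The pivot axis is the shaker's x axis; the lever rests leaning about 0.35 rad to the shaker's +y side (flag off) and swings over, past upright, to a stop 0.35 rad to the -y side (flag on). It stays where it is left; about 1 to 2 N at the block moves it
- knob_a (a joint): turn of one of the three clamp knobs, rad, 0 at the start, growing clockwise seen from above; which place it stands at changes from run to run and is not told. A sound knob holds stiffly (within 0.01 rad of hand turn) up to about 0.5 N m; a loose one drags round at about 0.07 N m. Checking with 0.2 to 0.3 N m tells them apart; a grip of 40 N carries that without slipping
- flag_a (a joint): swing of the flag lever on the same clamp as knob_a, rad: 0 leaning to the shaker's +y (off), 0.7 at the stop on the -y side (on)
- knob_b (a joint): turn of one of the three clamp knobs, rad, 0 at the start, growing clockwise seen from above; which place it stands at changes from run to run and is not told. A sound knob holds stiffly (within 0.01 rad of hand turn) up to about 0.5 N m; a loose one drags round at about 0.07 N m. Checking with 0.2 to 0.3 N m tells them apart; a grip of 40 N carries that without slipping
- flag_b (a joint): swing of the flag lever on the same clamp as knob_b, rad: 0 leaning to the shaker's +y (off), 0.7 at the stop on the -y side (on)
- knob_c (a joint): turn of one of the three clamp knobs, rad, 0 at the start, growing clockwise seen from above; which place it stands at changes from run to run and is not told. A sound knob holds stiffly (within 0.01 rad of hand turn) up to about 0.5 N m; a loose one drags round at about 0.07 N m. Checking with 0.2 to 0.3 N m tells them apart; a grip of 40 N carries that without slipping
- flag_c (a joint): swing of the flag lever on the same clamp as knob_c, rad: 0 leaning to the shaker's +y (off), 0.7 at the stop on the -y side (on)
- well_plate: clear loose well plate 84 x 126 x 16 mm lying in the shaker's tray; origin at the centre of its underside; bystander
- tip_box: loose box of blue pipette tips, 85 x 120 x 67 mm, on the bench; origin at the centre of its underside; bystander
- cylinder_glass: loose glass measuring cylinder, 205 mm high, foot 80 mm across, on the bench; origin at the centre of its underside; bystander
- reagent: loose amber bottle, 60 mm diameter, 130 mm high, on the bench; origin at the centre of its underside; bystander

How it is judged:
On the way, in this order (a step that is already met when the one before it is completed fails the run):
1. the loose knob is found by turning it at least 0.3 rad (17 degrees) clockwise (value of joint knob_b above 0.3 rad), for 0.1 s.
2. its flag lever is swung fully over (value of joint flag_b above 0.62 rad), for 0.2 s.
At the end, for the whole second after the job is handed in: the loose knob stands at least 0.3 rad clockwise of its start, the flag of its clamp is over to within 0.08 rad of its stop, the other two flags are still off (under 0.15 rad), the sound knobs are within 0.06 rad of where they were, and nothing is held (value of joint flag_b above 0.62 rad and value of joint each of flag_a, flag_c below 0.15 rad and value of joint knob_b above 0.3 rad and value of joint knob_a between -0.06 and 0.06 rad and value of joint knob_c between -0.06 and 0.06 rad); the robot touches nothing.
It fails at once if a sound knob was turned by more than 0.06 rad (not (value of joint knob_a between -0.06 and 0.06 rad and value of joint knob_c between -0.06 and 0.06 rad)).
It fails at once if the flag of a sound clamp was swung by more than 0.15 rad (value of joint any of flag_a, flag_c above 0.15 rad).
It fails at once if a bystander was moved by more than 30 mm (distance of any of well_plate, tip_box, cylinder_glass, reagent from where it was at the start of the episode above 0.03 m).
It also fails if it takes over 64 s, if anything falls off the work surface, if the arm or the gripper's body presses on something with over 40 N, if the wrist force passes 120 N, or if a joint passes its speed limit or range.

## Working session

There is one attempt and no reset: what is moved stays moved. The work goes in short steps, Python scripts to look and compute and a tool call to move; the robot and the scene stay as the last step left them, time stands still between calls to the robot, and variables do not carry over. Pictures are saved under pics/ and viewed, at most 10 in all, crops included, and the job is handed in when it is done.

Besides the shell and the picture viewer there is one more tool, called after "Emit:" in YAML: its name, and indented under it one key for each argument. apply_moves: Moves the arm, as the interface text tells. Its arguments: {"type":"object","properties":{"claw":{"type":"array"},"xyz":{"type":"array"},"twist":{"type":"array"},"force":{"type":"number"}},"required":["claw","xyz","twist"]}

```bash
mkdir -p pics
python3 - <<'E'
from workcell import bot
import cv2,numpy as np
for c in("scene","top"):
    f=bot.grab_frame(c); cv2.imwrite(f"pics/{c}0.png",f["img"][:,:,::-1])
    print(c,f["vfov"],f["cx"],f["cy"],np.round(f["view"],3).tolist())
    for q in("knob_place_1","flag_place_1","shaker","well_plate","tip_box","cylinder_glass","reagent"):
        print(q,[(np.round(d["position"],3).tolist(),round(d["score"],2)) for d in bot.find_in(c,q)][:5])
s=bot.observe();print(s)
E
```

```text
scene 49.74672677080625 242.49328436886842 187.93008704429872 [[-0.229, 0.973, 0.002, 0.128], [-0.718, -0.17, 0.675, 0.323], [0.657, 0.153, 0.738, -1.584], [0.0, 0.0, 0.0, 1.0]]
knob_place_1 [([0.581, -0.006, 0.082], 0.65)]
flag_place_1 [([0.584, -0.009, 0.083], 0.69)]
shaker [([0.583, -0.007, 0.086], 0.72)]
well_plate [([0.434, 0.088, 0.109], 0.65)]
tip_box [([0.608, 0.443, 0.056], 0.78), ([0.638, 0.042, 0.127], 0.42)]
cylinder_glass [([0.561, 0.015, 0.15], 0.53)]
reagent [([0.485, -0.403, 0.069], 0.76)]
top 55.31263714752352 260.26476224433685 197.62651654127262 [[-0.019, -0.999, 0.028, -0.012], [0.993, -0.015, 0.114, -0.568], [-0.114, 0.03, 0.993, -1.146], [0.0, 0.0, 0.0, 1.0]]
knob_place_1 [([0.514, -0.023, 0.085], 0.77), ([0.425, 0.087, 0.11], 0.42)]
flag_place_1 [([0.512, -0.022, 0.086], 0.82), ([0.581, 0.434, 0.056], 0.26)]
shaker [([0.516, -0.021, 0.085], 0.78)]
well_plate [([0.424, 0.088, 0.11], 0.87)]
tip_box [([0.581, 0.436, 0.056], 0.58)]
cylinder_glass [([0.626, -0.43, 0.09], 0.61)]
reagent [([0.467, -0.401, 0.09], 0.91), ([0.514, -0.021, 0.087], 0.41)]
{'clock': 0.8, 'qpos': array([ 1.19282424,  0.52140459, -0.03629686,  1.59949541,  0.02119666,
        1.0211049 , -0.11277639]), 'qd': array([ 0.00168351, -0.00309047, -0.00039262, -0.00016616,  0.00051346,
       -0.00101174, -0.00131087]), 'joint_efforts': array([-5.84546015e-04, -9.26801419e+01,  1.97868615e+00, -3.70235896e+01,
        1.82050711e-02,  2.14618194e-03,  3.95304858e-05]), 'position': array([ 0.18930847, -0.59563204,  0.2312896 ]), 'tool_rot': array([-3.14156490e+00,  1.06457948e-07,  3.07748227e-01]), 'force': array([ 0.2115793 ,  0.5046119 , -0.42055425]), 'moment': array([ 0.01332793, -0.05799318, -0.00135459]), 'finger_force': 0.0, 'grip_width': 0.08556709871785244}
```

View pics/scene0.png

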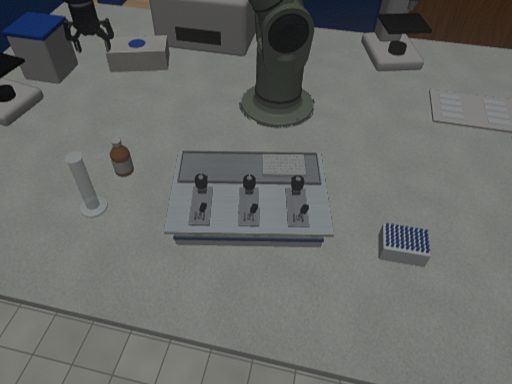

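View pics/top0.png

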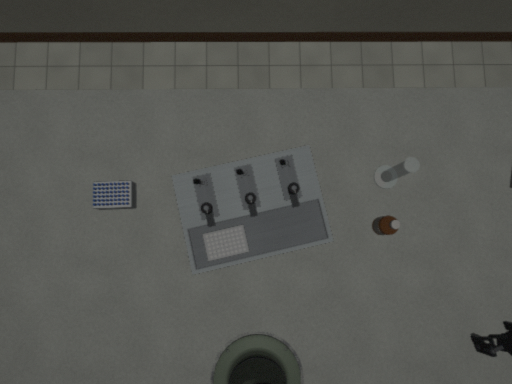

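Scene shows knobs at about (201,180), (249,182), (297,182). In the top view they are at (207,208), (250,199), (293,188), with flags at (197,181), (239,171), (282,162). I'll zoom in and fit the shaker pose.

```bash
cat > h.py <<'E'
import numpy as np,cv2
from workcell import bot
from scipy.optimize import least_squares
def proj(f,P):
    P=np.atleast_2d(P);c=P@f["view"][:3,:3].T+f["view"][:3,3]
    fl=f["img"].shape[0]/2/np.tan(np.radians(f["vfov"])/2)
    return np.c_[f["cx"]+fl*c[:,0]/-c[:,2], f["cy"]-fl*c[:,1]/-c[:,2]]
def toW(p,L):
    x,y,a=p;L=np.atleast_2d(L);c,s=np.cos(a),np.sin(a)
    return np.c_[x+c*L[:,0]-s*L[:,1],y+s*L[:,0]+c*L[:,1],L[:,2]]
E
python3 - <<'E'
from h import *
F={c:bot.grab_frame(c) for c in("scene","top")}
L=np.array([[0,.13,.138],[0,0,.138],[0,-.13,.138]]+[[.085,y+.013,.095+.036] for y in(.13,0,-.13)])
px={"scene":[(297,182),(249,182),(201,180),(304,209),(254,209),(203,208)],"top":[(207,208),(250,199),(293,188),(197,181),(239,171),(282,162)]}
for cs in (["scene"],["top"],["scene","top"]):
    r=least_squares(lambda p:np.concatenate([(proj(F[c],toW(p,L))-px[c]).ravel() for c in cs]),[.56,0,.1])
    print(cs,np.round(r.x,4),np.round(r.fun.reshape(-1,2),1).tolist())
ims=[]
for c,(x,y) in(("scene",(155,140)),("top",(165,140))):
    im=cv2.resize(F[c]["img"][y:y+110,x:x+180,::-1],None,fx=4,fy=4,interpolation=cv2.INTER_CUBIC)
    ims.append(im)
v=np.vstack(ims);v=cv2.resize(v,None,fx=.68,fy=.68);print(v.shape);cv2.imwrite("pics/z.png",v)
E
```

```text
['scene'] [0.5535 0.0161 0.2114] [[0.2, 0.8], [-0.1, -0.0], [-0.2, 1.2], [0.3, -0.1], [-0.3, -1.0], [0.1, -0.8]]
['top'] [0.5552 0.0114 0.2111] [[-0.4, 0.0], [0.2, -1.0], [0.2, 0.2], [-0.6, 0.2], [0.5, 0.5], [0.0, 0.0]]
['scene', 'top'] [0.5544 0.0141 0.2106] [[-0.6, 0.9], [-0.9, 0.1], [-1.1, 1.3], [-0.5, 0.0], [-1.2, -0.9], [-0.8, -0.7], [-1.3, 0.3], [-0.7, -0.7], [-0.6, 0.5], [-1.5, 0.5], [-0.4, 0.8], [-0.9, 0.3]]
(598, 490, 3)
```

View pics/z.png

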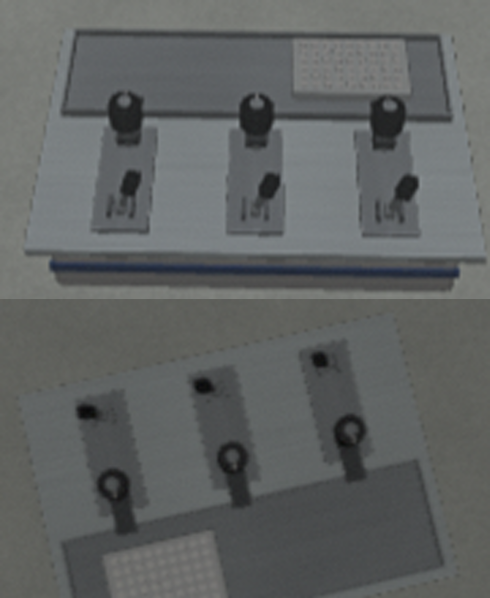

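Fit: the shaker is at about (0.554, 0.014) with yaw 0.211, and both cameras agree to about 5 mm. The well plate lies in the tray at place 1, and all flags lean +y. I'll fly to above knob 3.

Emit:
apply_moves:
  claw: [0.08,0.08,0.08,0.08,0.08,0.08,0.08,0.08,0.08,0.08,0.08,0.08,0.08,0.08,0.08,0.08]
  xyz:
    - [0,0,-0.04]
    - [0.037,-0.0245,-0.004]
    - [0.037,-0.0245,-0.004]
    - [0.037,-0.0245,-0.004]
    - [0.037,-0.0245,-0.004]
    - [0.037,-0.0245,-0.004]
    - [0.037,-0.0245,-0.004]
    - [0.037,-0.0245,-0.004]
    - [0.037,-0.0245,-0.004]
    - [0.037,-0.0245,-0.004]
    - [0.037,-0.0245,-0.004]
    - [0.037,-0.0245,-0.004]
    - [0.037,-0.0245,-0.004]
    - [0.037,-0.0245,-0.004]
    - [0.037,-0.0245,-0.004]
    - [0,0,0]
  twist:
    - [0,0,0]
    - [0,0,0]
    - [0,0,0]
    - [0,0,0]
    - [0,0,0]
    - [0,0,0]
    - [0,0,0]
    - [0,0,0]
    - [0,0,0]
    - [0,0,0]
    - [0,0,0]
    - [0,0,0]
    - [0,0,0]
    - [0,0,0]
    - [0,0,0]
    - [0,0,0.097]
  force: 40

```text
clock: 2.5
position: [0.5818, -0.106, 0.3273]
tool_rot: [-3.139, -0.002, 0.217]
force: [-0.5, -0.7, -0.5]
grip_width: 0.08
finger_force: 0.0
```

Run:
```python
from h import *
f=bot.grab_frame("wrist");s=bot.observe();print(s["clock"],s["position"],s["tool_rot"],s["qpos"].round(2),s["moment"],s["force"])
p=[.5544,.0135,.211]
for n,z in(("top",.153),):
    print(proj(f,toW(p,[[0,y,z] for y in(.13,0,-.13)]+[[.085,y,.095] for y in(.13,0,-.13)])).round(1).tolist())
print(f["vfov"],f["cx"],f["cy"])
cv2.imwrite("pics/w1.png",f["img"][:,:,::-1])
```

```text
2.55 [ 0.58031508 -0.1089474   0.32706702] [-3.14043666e+00 -3.94489245e-04  2.05561725e-01] [ 0.27  0.39 -0.25  1.56  0.1   1.2  -1.37] [-0.06336143  0.02384424 -0.01466779] [ 0.20258818 -0.52744491 -0.10904774]
[[33.0, 176.6], [146.3, 177.4], [259.6, 178.2], [50.5, 98.6], [155.1, 99.3], [259.5, 100.0]]
67.81352018244696 252.23795683962044 197.52973880223283
```

View pics/w1.png

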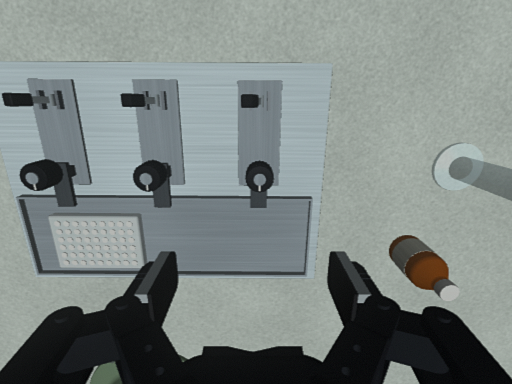

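The image shows knob tops at about (260,178), (148,177), (35,178), matching the fit within about 2 px. I'll descend on knob 3, grip, and read the moment.

Emit:
apply_moves:
  claw: [0.08,0.08,0.07,0.06,0.06,0.06,0.06,0.06,0,0,0,0,0,0,0,0]
  xyz:
    - [0,0.005,0.02]
    - [0,0,0.045]
    - [0,0,0.045]
    - [0,0,0.045]
    - [0,0,0.04]
    - [0,0,0.014]
    - [0,0,0]
    - [0,0,0]
    - [0,0,0]
    - [0,0,0]
    - [0,0,0]
    - [0,0,0]
    - [0,0,0]
    - [0,0,0]
    - [0,0,0]
    - [0,0,0]
  twist:
    - [0,0,0]
    - [0,0,0]
    - [0,0,0]
    - [0,0,0]
    - [0,0,0]
    - [0,0,0]
    - [0,0,0]
    - [0,0,0]
    - [0,0,0]
    - [0,0,0]
    - [0,0,0]
    - [0,0,0]
    - [0,0,0]
    - [0,0,0]
    - [0,0,0]
    - [0,0,0]
  force: 40

```text
clock: 4.15
position: [0.5808, -0.1143, 0.1202]
tool_rot: [-3.14, -0.002, 0.213]
force: [-6.8, 14.2, 14.5]
grip_width: 0.0308
finger_force: 40.0
```

```bash
cat > o.py <<'E'
from workcell import bot
import numpy as np
s=bot.observe()
for k in("clock","position","tool_rot","force","moment","grip_width","finger_force"):print(k,np.round(s[k],4))
print(s["joint_efforts"][6],s["qpos"].round(4))
E
python3 o.py
```

```text
clock 4.15
position [ 0.5808 -0.1143  0.1202]
tool_rot [-3.140e+00 -2.300e-03  2.126e-01]
force [-6.8235 14.1935 14.4586]
moment [ 2.6067  1.105  -0.0183]
grip_width 0.0308
finger_force 39.9974
0.057608551578596234 [ 0.252   0.612  -0.224   1.7765  0.1809  0.7714 -1.4207]
```

Emit:
apply_moves:
  claw: [0,0,0,0,0]
  xyz:
    - [0,0,0]
    - [0,0,0]
    - [0,0,0]
    - [0,0,0]
    - [0,0,0]
  twist:
    - [0,0,0.01]
    - [0,0,0.01]
    - [0,0,0.01]
    - [0,0,0]
    - [0,0,0]

```text
clock: 4.65
position: [0.5808, -0.1144, 0.1202]
tool_rot: [-3.14, -0.002, 0.183]
force: [-5.5, 13.0, 13.5]
grip_width: 0.0311
finger_force: 40.1
```

```bash
python3 o.py
```

```text
clock 4.65
position [ 0.5808 -0.1144  0.1202]
tool_rot [-3.1399e+00 -2.2000e-03  1.8260e-01]
force [-5.4937 13.0033 13.5444]
moment [ 2.6518  1.1226 -0.0395]
grip_width 0.0311
finger_force 40.089
0.002410085726296529 [ 0.2465  0.6115 -0.216   1.7768  0.1745  0.7702 -1.4452]
```

Emit:
apply_moves:
  claw: [0,0,0,0]
  xyz:
    - [0,0,0]
    - [0,0,0]
    - [0,0,0]
    - [0,0,0]
  twist:
    - [0,0,0.01]
    - [0,0,0.01]
    - [0,0,0]
    - [0,0,0]

```text
clock: 5.05
position: [0.5808, -0.1143, 0.1202]
tool_rot: [-3.14, -0.002, 0.163]
force: [-6.5, 14.4, 15.0]
grip_width: 0.0309
finger_force: 40.1
```

```bash
python3 o.py
python3 - <<'E'
from h import *
f=bot.grab_frame("wrist");cv2.imwrite("pics/w2.png",f["img"][:,:,::-1])
E
```

```text
clock 5.05
position [ 0.5808 -0.1143  0.1202]
tool_rot [-3.1399e+00 -2.1000e-03  1.6270e-01]
force [-6.4503 14.3983 15.024 ]
moment [ 2.5891  1.1205 -0.0196]
grip_width 0.0309
finger_force 40.0976
0.003184879824402742 [ 0.2428  0.6111 -0.2108  1.777   0.1703  0.7696 -1.4615]
```

View pics/w2.png

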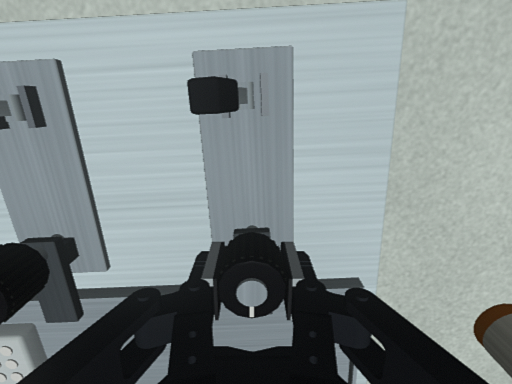

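The knob sits well between the pads at about (252,285). Knob 3 followed 0.05 rad with no torque build-up, which suggests it is loose. I'll test knob 2 for comparison before committing.

Emit:
apply_moves:
  claw: [0.06,0.06,0.06,0.06,0.06,0.06,0.06,0.06,0.06,0.06,0.06,0.06,0,0,0,0,0,0,0]
  xyz:
    - [0,0,0]
    - [0,0,0]
    - [0,0,0]
    - [0,0,0]
    - [0,0,-0.035]
    - [0,0,-0.03]
    - [0,-0.044,0]
    - [0,-0.044,0]
    - [0,-0.044,0]
    - [0,0,0.035]
    - [0,0,0.03]
    - [0,0,0]
    - [0,0,0]
    - [0,0,0]
    - [0,0,0]
    - [0,0,0]
    - [0,0,0]
    - [0,0,0]
    - [0,0,0]
  twist:
    - [0,0,0]
    - [0,0,0]
    - [0,0,0]
    - [0,0,0]
    - [0,0,0]
    - [0,0,-0.05]
    - [0,0,0]
    - [0,0,0]
    - [0,0,0]
    - [0,0,0]
    - [0,0,0]
    - [0,0,0]
    - [0,0,0]
    - [0,0,0]
    - [0,0,0]
    - [0,0,0]
    - [0,0,0]
    - [0,0,0]
    - [0,0,0]

```text
clock: 7.0
position: [0.5532, 0.013, 0.1201]
tool_rot: [-3.141, -0.002, 0.211]
force: [-2.2, 4.6, 4.7]
grip_width: 0.0307
finger_force: 39.3
```

```bash
python3 o.py
```

```text
clock 7.0
position [0.5532 0.013  0.1201]
tool_rot [-3.1412e+00 -2.3000e-03  2.1080e-01]
force [-2.2363  4.5882  4.6731]
moment [0.8873 0.5413 0.0069]
grip_width 0.0307
finger_force 39.3215
0.0009496695201960392 [ 0.0458  0.5626 -0.2418  1.8793  0.1941  0.7201 -1.6663]
```

Emit:
apply_moves:
  claw: [0,0,0,0]
  xyz:
    - [0,0,0]
    - [0,0,0]
    - [0,0,0]
    - [0,0,0]
  twist:
    - [0,0,0.01]
    - [0,0,0.01]
    - [0,0,0]
    - [0,0,0]

```text
clock: 7.4
position: [0.5532, 0.013, 0.12]
tool_rot: [-3.141, -0.002, 0.191]
force: [-3.7, 4.4, 8.3]
grip_width: 0.0306
finger_force: 39.6
```

```bash
python3 o.py
```

```text
clock 7.4
position [0.5532 0.013  0.12  ]
tool_rot [-3.1413e+00 -2.2000e-03  1.9140e-01]
force [-3.6903  4.445   8.2931]
moment [0.8564 0.7533 0.5034]
grip_width 0.0306
finger_force 39.5631
-0.519816018640995 [ 0.0418  0.5623 -0.2365  1.8795  0.1902  0.7192 -1.6823]
```

Knob 2 built up 0.5 N m at 0.02 rad, so it is sound, and knob 3 is the loose one. I'll untwist, go back to knob 3 and turn it.

Emit:
apply_moves:
  claw: [0,0,0,0.06,0.06,0.06,0.06,0.06,0.06,0.06,0.06,0.06,0.06,0.06,0,0,0,0,0,0]
  xyz:
    - [0,0,0]
    - [0,0,0]
    - [0,0,0]
    - [0,0,0]
    - [0,0,0]
    - [0,0,0]
    - [0,0,-0.035]
    - [0,0,-0.03]
    - [0,0.044,0]
    - [0,0.043,0]
    - [0,0.043,0]
    - [0,0,0.035]
    - [0,0,0.03]
    - [0,0,0]
    - [0,0,0]
    - [0,0,0]
    - [0,0,0]
    - [0,0,0]
    - [0,0,0]
    - [0,0,0]
  twist:
    - [0,0,-0.01]
    - [0,0,-0.01]
    - [0,0,0]
    - [0,0,0]
    - [0,0,0]
    - [0,0,0]
    - [0,0,0]
    - [0,0,0]
    - [0,0,0]
    - [0,0,0]
    - [0,0,0]
    - [0,0,0]
    - [0,0,0]
    - [0,0,0]
    - [0,0,0]
    - [0,0,0]
    - [0,0,0]
    - [0,0,0]
    - [0,0,0]
    - [0,0,0]

```text
clock: 9.4
position: [0.5805, -0.1142, 0.1202]
tool_rot: [3.141, -0.002, 0.211]
force: [-2.4, 3.8, 7.7]
grip_width: 0.0312
finger_force: 39.4
```

Emit:
apply_moves:
  claw: [0,0,0,0,0,0,0,0,0,0,0]
  xyz:
    - [0,0,0]
    - [0,0,0]
    - [0,0,0]
    - [0,0,0]
    - [0,0,0]
    - [0,0,0]
    - [0,0,0]
    - [0,0,0]
    - [0,0,0]
    - [0,0,0]
    - [0,0,0]
  twist:
    - [0,0,0.05]
    - [0,0,0.05]
    - [0,0,0.05]
    - [0,0,0.05]
    - [0,0,0.05]
    - [0,0,0.05]
    - [0,0,0.05]
    - [0,0,0.05]
    - [0,0,0.05]
    - [0,0,0]
    - [0,0,0]

```text
clock: 10.5
position: [0.5805, -0.1137, 0.1202]
tool_rot: [-3.14, -0.002, -0.238]
force: [-3.2, 4.9, 7.3]
grip_width: 0.0311
finger_force: 39.5
```

```bash
python3 o.py
```

```text
clock 10.5
position [ 0.5805 -0.1137  0.1202]
tool_rot [-3.1404e+00 -1.9000e-03 -2.3840e-01]
force [-3.2293  4.9253  7.2774]
moment [ 1.0914  0.6434 -0.0535]
grip_width 0.0311
finger_force 39.537
-0.060434339102357626 [ 0.1664  0.6054 -0.1038  1.7829  0.0849  0.7555 -1.79  ]
```

Knob 3 turned about 0.5 rad in total. Next I'll release, lift, untwist, close the fingers and set them down on the +y side of flag 3.

Emit:
apply_moves:
  claw: [0.06,0.06,0.06,0.06,0.06,0.06,0.03,0,0,0,0,0,0,0,0]
  xyz:
    - [0,0,0]
    - [0,0,0]
    - [0,0,0]
    - [0,0,0]
    - [0,0,-0.035]
    - [0,0,-0.035]
    - [0,0,0]
    - [0,0,0]
    - [0,0,0]
    - [0,0,0]
    - [0.043,-0.025,0]
    - [0.042,-0.025,0]
    - [0,0,0]
    - [0,0,0]
    - [0,0,0]
  twist:
    - [0,0,0]
    - [0,0,0]
    - [0,0,0]
    - [0,0,0]
    - [0,0,0]
    - [0,0,0]
    - [0,0,-0.11]
    - [0,0,-0.11]
    - [0,0,-0.11]
    - [0,0,-0.12]
    - [0,0,0]
    - [0,0,0]
    - [0,0,0]
    - [0,0,0]
    - [0,0,0]

```text
clock: 12.0
position: [0.6518, -0.049, 0.1882]
tool_rot: [3.141, 0.001, 0.21]
force: [-0.1, -0.0, -0.2]
grip_width: 0.0002
finger_force: 0.0
```

```bash
python3 o.py
python3 - <<'E'
from h import *
f=bot.grab_frame("wrist");cv2.imwrite("pics/w3.png",f["img"][:,:,::-1])
s=bot.observe();d=s["position"]-toW([.5535,.0133,.211],[[0.085,-.13,.095]])[0]
c,n=np.cos(.211),np.sin(.211);print("rel to pivot, shaker axes",c*d[0]+n*d[1],-n*d[0]+c*d[1],d[2])
E
```

```text
clock 12.0
position [ 0.6518 -0.049   0.1882]
tool_rot [3.1412e+00 7.0000e-04 2.1000e-01]
force [-0.145  -0.0016 -0.1968]
moment [ 0.0177  0.0063 -0.0429]
grip_width 0.0002
finger_force 0.0
-0.0183248205576092 [ 0.1245  0.618  -0.2176  1.5515  0.1509  0.9893 -1.4981]
rel to pivot, shaker axes -0.0019517181077218677 0.04823860963936769 0.09334611207978047
```

View pics/w3.png

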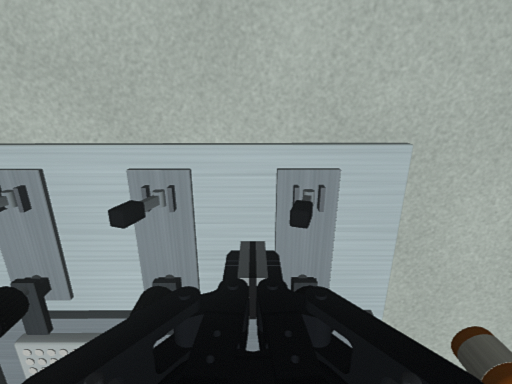

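Flag 3's block is at (301,214), with the closed fingers (about (252,245)) clear on its +y side. I'll descend and push.

Emit:
apply_moves:
  claw: [0,0,0,0,0,0,0,0,0,0]
  xyz:
    - [0,0,0.033]
    - [0,0,0.033]
    - [0,0,0]
    - [0,0.006,0]
    - [0,0.006,0]
    - [0,0.005,0]
    - [0,0.005,0]
    - [0,0.005,0]
    - [0,0.005,0]
    - [0,0,0]
  twist:
    - [0,0,0]
    - [0,0,0]
    - [0,0,0]
    - [0,0,0]
    - [0,0,0]
    - [0,0,0]
    - [0,0,0]
    - [0,0,0]
    - [0,0,0]
    - [0,0,0]

```text
clock: 13.05
position: [0.6592, -0.0804, 0.1224]
tool_rot: [3.141, -0.0, 0.21]
force: [-0.5, -0.0, -0.6]
grip_width: -0.0003
finger_force: 0.0
```

```bash
python3 o.py
python3 - <<'E'
from h import *
f=bot.grab_frame("wrist");cv2.imwrite("pics/w4.png",f["img"][:,:,::-1])
E
```

```text
clock 13.05
position [ 0.6592 -0.0804  0.1224]
tool_rot [ 3.1412e+00 -1.0000e-04  2.0980e-01]
force [-0.5048 -0.0483 -0.5668]
moment [ 0.0145 -0.0106  0.0713]
grip_width -0.0003
finger_force 0.0
0.24095364846289158 [ 0.1632  0.7079 -0.2065  1.5701  0.1742  0.8815 -1.467 ]
```

View pics/w4.png

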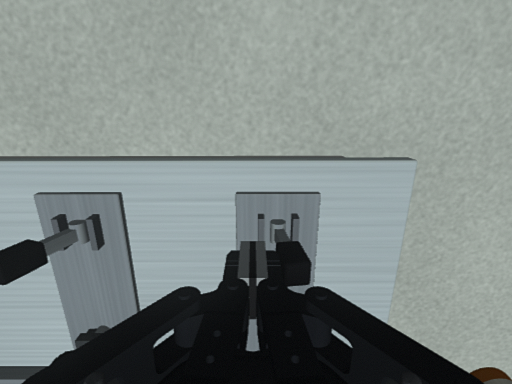

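The fingers (252,255) have pushed block 3 (293,262) over to about the far side. I'll push on slowly and watch the force.

Emit:
apply_moves:
  claw: [0,0,0,0]
  xyz:
    - [0,0.003,0]
    - [0,0.003,0]
    - [0,0.002,0]
    - [0,0,0]
  twist:
    - [0,0,0]
    - [0,0,0]
    - [0,0,0]
    - [0,0,0]

```text
clock: 13.5
position: [0.6608, -0.0876, 0.1222]
tool_rot: [3.141, 0.0, 0.21]
force: [0.5, -0.2, -0.1]
grip_width: 0.0004
finger_force: 0.0
```

Emit:
apply_moves:
  claw: [0,0,0]
  xyz:
    - [0,0.002,0]
    - [0,0.002,0]
    - [0,0,0]
  twist:
    - [0,0,0]
    - [0,0,0]
    - [0,0,0]

```text
clock: 13.8
position: [0.6614, -0.0898, 0.1222]
tool_rot: [-3.14, 0.0, 0.212]
force: [-2.3, 6.4, 1.0]
grip_width: -0.0002
finger_force: 3.3
```

Emit:
apply_moves:
  claw: [0,0,0]
  xyz:
    - [0,0.001,0]
    - [0,0.001,0]
    - [0,0,0]
  twist:
    - [0,0,0]
    - [0,0,0]
    - [0,0,0]

```text
clock: 14.1
position: [0.6615, -0.0902, 0.1222]
tool_rot: [-3.138, 0.001, 0.213]
force: [-6.3, 15.0, 3.0]
grip_width: -0.0001
finger_force: 7.3
```

Emit:
apply_moves:
  claw: [0,0,0,0,0,0]
  xyz:
    - [0,-0.01,0]
    - [0,-0.02,0]
    - [0,0,-0.04]
    - [0,0,-0.04]
    - [0,0,-0.04]
    - [0,0,0]
  twist:
    - [0,0,0]
    - [0,0,0]
    - [0,0,0]
    - [0,0,0]
    - [0,0,0]
    - [0,0,0]

```text
clock: 14.7
position: [0.6579, -0.0638, 0.248]
tool_rot: [3.139, -0.008, 0.21]
force: [0.5, -0.2, -1.2]
grip_width: -0.0001
finger_force: 0.0
```

Run:
```python
from h import *
f=bot.grab_frame("wrist");cv2.imwrite("pics/w5.png",f["img"][:,:,::-1])
```

```text
(no output)
```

View pics/w5.png

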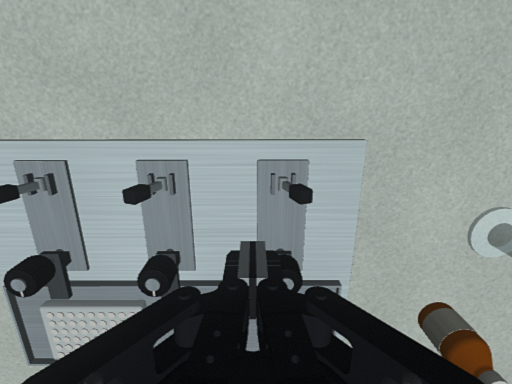

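Flag 3's block (299,193) now leans to −y of its pivot (287,184), against the stop. Flags 1 and 2 still lean +y, and the plate, bottle and cylinder haven't moved. The arm is clear, so I'll hand the job in.

```bash
python3 -c "
from workcell import bot
print(bot.job_done())"
```

```text
the job is handed in; nothing more can be done
None
```

The loose knob was at place 3: I turned it clockwise by about 0.5 rad (29°), pushed its flag lever over to the stop, and handed the job in at about 15 s; no verdict was returned. Knob 2 tested sound, I never touched knob 1, and the last picture shows flags 1 and 2 still off.

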